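# Clamp the cheese block in the ratchet holder and keep it gripped

### The job

Stand the loose block of hard cheese on the wooden holder board, lengthways in line with the ratchet bar, push it up until it meets the steel stop and let go of it. Then pump the two lime-green squeeze handles until the jaw bears on the cheese, and squeeze on gently until the pointer is within the green band, never past it into the red, where the cheese crumbles. Move the bar and jaw only by the handles, leave the other kitchen things alone, and finish while still holding the handles squeezed, pointer in the green.

Things in the scene. Friction and masses are not known exactly. Their poses are not given: they have to be found in the camera images.
- holder: Fixed holder: wooden board 100 x 370 mm, 14 mm thick, with a toothed-bar press. Origin on the board's underside on the bar's line; y axis = pressing direction, towards the stop; z up. Board from y -195 to +175 mm. Two grey cheek plates guide the bar (y -150 to -35, x within 26, up to z 62 mm). The cheese stands between jaw and stop on the board's top, z = 14 mm.
- stop_face (a point): Centre of the stop's face that the cheese must meet, on the bar's line, 42 mm above the table. The stop is a steel plate 64 mm wide, 15 mm thick, top 71 mm above the table.
- cheese_mid (a point): Centre of the loose block of hard cheese, pale yellow with a brown rind on top: 45 mm along its x, 60 mm along its y (lengthways), 50 mm high; starts lying on the table beside the holder, about 0.18 kg. Half-way up = 25 mm above what it stands on. It may be picked up with a normal firm grip across its 45 mm width.
- jaw_face (a point): Centre of the jaw's pressing face, on the bar's line: a steel plate 50 mm wide (holder x), 12 mm thick, from z = 18 to 68 mm above the table, facing the stop. It starts 95 to 115 mm from the stop face, so 35 to 55 mm remain to a seated cheese block.
- squeeze_mid (a point): Fixed point midway between the two squeeze handles, on the bar's line, 97 mm above the table. Grip both from above, closing along the holder's y. Below the handles all is lower than 68 mm; the scale and pointer nearer the stop are up to 72 mm high.
- trigger_mid (a point): Centre of the squeeze handle away from the stop (trigger). Both handles are upright lime-green slabs 64 mm wide (holder x), 10 mm thick, from z = 67 to 125 mm. Released, the pair measures 66 mm over the outer faces (along the holder's y); fully squeezed, 32 mm. They are geared together, always equally far from squeeze_mid; a spring opens them.
- fore_grip_mid (a point): Centre of the other squeeze handle, nearer the stop; same slab.
- trigger (a joint): Travel of each squeeze handle towards squeeze_mid, 0 (released) to 0.017 m. Squeezing drives the jaw to the stop 1.25 mm per mm of this travel, once the pawl has caught a tooth (5 mm pitch: up to 5 mm of jaw travel may be lost in a stroke). Opening takes a new bite; the bar stays. Takes about 4 N per finger with the jaw free, 8 to 12 in the green.
- ram (a joint): Advance of the toothed bar with the jaw, m; 0 = fully back, starts between 0 and 0.02. Held only by a 3.5 N friction brake: once the jaw presses the cheese, letting the handles open lets the bar spring back until the jaw barely touches or stands 1 to 2 mm off.
- jaw (a joint): Pressure gauge: how far the jaw is pushed back into its spring barrel, m. 0 until the jaw bears with 6 N, then 0.4 N more per mm. The black pointer bar on the barrel is over the scale's white part below 0.004, green 0.004 to 0.017, red beyond, where the cheese crumbles. One full squeeze after the jaw touches can go into the red.
- bowl: Bystander: blue ceramic bowl, 130 mm across, in the row beyond the holder.
- plate: Bystander: dark plate, 210 mm across, on the left.
- mill: Bystander: dark wooden pepper mill, 137 mm high, in the row beyond the holder.
- oil: Bystander: amber oil bottle with red cap, 150 mm high, in the row beyond the holder.
- salt: Bystander: glass jar with white lid, 70 mm high, in the row beyond the holder.
- spoon: Bystander: spoon, 220 mm long, lying on the right.
- saucepan: Bystander: steel saucepan, 160 mm across, on the right.
Not all that is in view belongs to the job. Of the things like the part that bears cheese_mid, leave any that is black, blue or turquoise; of the rest the smaller one is meant.

How it is judged:
By the outcome, as a careful person would: the job done as asked, in the order asked, and still so for the second after the job is handed in, while the arm keeps its last pose, push and grip.
It also fails if it takes over 51 s, if anything falls off the work surface, if the arm or the gripper's body presses on something with over 40 N, if the wrist force passes 120 N, or if a joint passes its speed limit or range.

### The arm

A 6-joint arm with a two-finger parallel gripper is mounted at the origin on the work surface. World frame = base frame: x ahead of the robot, y to its left, z up, the work surface at z = 0. Lengths are in m, angles in rad, forces in N, time in s.
With the tool pointing down it reaches from about 0.375 to 0.975 m from the base axis. Payload 3.8 kg.
Tool frame: the origin (TCP) lies on the centre line of the jaws, within the pads' length; the fingertips stand 19 mm ahead of it and the grasp point (between the pads) is the TCP (robot.tips_ahead is the distance from the TCP to the fingertips, in m); z points along the fingers, y is the direction in which the jaws open and shut (so a half turn about z gives the same grasp; the last joint's range is limited). The gripper opens to 88 mm and grips with 3 to 60 N. Pads are 18 mm wide; open, the fingers measure 123 mm over their backs; the gripper's body (75 mm by 187 mm) begins 45 mm behind the grasp point.
Start: joints at [1.138, 0.264, 1.604, -0, 1.274, -0.037], TCP at [0.26, 0.623, 0.258] pointing down, gripper open.
Joint ranges: [-2.63, 2.63], [-0.94, 2.18], [0.31, 2.57], [-1.31, 4.45], [0, 2.66], [-2.55, 2.55]. Speed limits (rad/s): [2.57, 2.57, 3.14, 3.14, 3.14, 3.14].

### API

Orientations are given as a unit quaternion [w, x, y, z].
In Python, from workcell import robot gives the robot as it stands. The module is installed in compiled form; this text tells all that it offers.
- The arm moves only by the tool play_rows, never from a script. Its argument "deltas" is a list of rows, each an object of numbers: "tx", "ty", "tz": the shift along the tool's x, y, z in m; "ax", "ay", "az": the turn, a rotation vector about the tool's x, y, z in rad; "fingers": the closure, from 0 (fully open) to 1 (shut). In form: [{"tx": .., "ty": .., "tz": .., "ax": .., "ay": .., "az": .., "fingers": ..}, ...]. A call has 1 to 5 rows; each row shifts and turns the commanded pose from where the row before left it, along the tool's axes as they then stand; what a row does not reach is not made up. A row lasts 1/10 s, in which the tool goes at most 50 mm and 8.59 degrees, less where a joint would pass 70% of its speed; a pose out of reach is approached as far as the arm can. A call with a gripper value outside its range is refused whole. The fingers move at their own pace and stop on an object; "grip_force" is the grip in N (left out, the last holds). Time passes only in rows, so rows that do not move let the fingers close. It gives the time, the measured TCP pose, the force and the opening at its end, in the units of the state.
- robot.observe(): the state, without advancing time (a new reading comes with each control period).
- robot.camera(name): name is "side" or "top"; returns (picture, depth): 400x640x3 uint8, red, green, blue; 400x640 float32, m along the optical axis (not along the pixel's ray), 0 where there is no reading.
- robot.camera_params(name): a dict with "intrinsics" (3x3 intrinsics, pixels), "R" (3x3) and "t" (3): a world point X has camera coordinates R X + t. Camera axes: x right, y down, z forward; pixel columns grow to the right and rows downward; lengths in m; the calibration is good to about 2 mm. A picture is of the moment at which its call begins. camera_params takes no time and is no camera call.
- robot.finish_job(): hands the job in, once; it reports no verdict.
Trained networks look in the newest picture that a camera, given by its name, has taken for a name from the list of things; names that differ only in an ending like _2 or _b are one class to them, and where a whole thing is asked for, a point or a joint stands for the part that bears it (a point fixed in the world has none). Each returns a list of dicts, best first, with "conf" (0 to 1); they miss things now and then, are a little off and sometimes report something else, mostly with a low value. They report only what shows in the picture. A call takes as long as a camera call. They do not tell look-alikes from the thing itself.
- robot.search_frame(camera, label): "location" ([x, y, z] in m, in world coordinates, good to about 4 mm: the middle of the surface that is visible of it).
The state is a dict: "clock": time; "qpos": joint angles; "joint_vel": joint speeds; "joint_torque": joint torques, N m; "eef_pos": TCP position; "tcp_rot": TCP orientation; "contact_force": force on the tool from outside, world axes, zero at the start; "ft_torque": the same for the moment, N m; "opening": finger opening in m.
Only numpy, scipy, OpenCV 4.12 (cv2) and the standard library are available. Lean on these libraries where they do the work, as an engineer would, in place of code of your own. Each camera call takes 0.05 s, during which the arm holds its last target. There are 200 camera calls.

## Working session

There is one attempt and no reset: what is moved stays moved. The work goes in short steps, Python scripts to look and compute and a tool call to move; the robot and the scene stay as the last step left them, time stands still between calls to the robot, and variables do not carry over. Pictures are saved under pics/ and viewed, about 8 in all and at most 12, crops included, and the job is handed in when it is done.

Besides the shell and the picture viewer there is one more tool, called as a command line: name --argument value ..., lists and objects as JSON in quotes. play_rows: Moves the arm, as the interface text tells. Its arguments: {"type":"object","properties":{"deltas":{"type":"array","items":{"type":"object","properties":{"tx":{"type":"number"},"ty":{"type":"number"},"tz":{"type":"number"},"ax":{"type":"number"},"ay":{"type":"number"},"az":{"type":"number"},"fingers":{"type":"number"}}}},"grip_force":{"type":"number"}},"required":["deltas"]}

```bash
mkdir -p pics; cat > h.py <<'E'
import numpy as np, cv2
from workcell import robot
def snap(cam,name=None):
    p,d=robot.camera(cam)
    if name: cv2.imwrite(f'pics/{name}.png',cv2.cvtColor(p,cv2.COLOR_RGB2BGR))
    return p,d
def cloud(cam,d):
    c=robot.camera_params(cam);K=np.array(c['intrinsics']);R=np.array(c['R']);t=np.array(c['t'])
    v,u=np.mgrid[:d.shape[0],:d.shape[1]]
    P=np.stack([(u-K[0,2])/K[0,0]*d,(v-K[1,2])/K[1,1]*d,d],-1)
    return (P-t)@R
def proj(cam,X):
    c=robot.camera_params(cam);x=np.array(c['R'])@X+c['t'];x=np.array(c['intrinsics'])@x;return (x[:2]/x[2]).round(0)
E
python3 - <<'E'
from h import *
np.set_printoptions(precision=4,suppress=True)
for cam in('top','side'):
    p,d=snap(cam,cam+'0')
    for n in ['holder','stop_face','cheese_mid','jaw_face','trigger_mid','fore_grip_mid','squeeze_mid']:
        print(cam,n,[(round(r['conf'],2),np.round(r['location'],3),proj(cam,np.array(r['location']))) for r in robot.search_frame(cam,n)])
a=cv2.imread('pics/top0.png');b=cv2.imread('pics/side0.png')
print(robot.observe())
E
```

```text
top holder [(0.83, array([ 0.565, -0.079,  0.012]), array([327., 197.]))]
top stop_face [(0.79, array([ 0.564, -0.076,  0.016]), array([326., 197.]))]
top cheese_mid [(0.8, array([0.338, 0.103, 0.07 ]), array([272., 262.])), (0.79, array([0.434, 0.233, 0.074]), array([233., 232.])), (0.59, array([ 0.318, -0.147,  0.05 ]), array([348., 268.])), (0.59, array([ 0.567, -0.076,  0.013]), array([326., 196.])), (0.58, array([ 0.414, -0.108,  0.052]), array([336., 239.])), (0.52, array([0.433, 0.018, 0.051]), array([298., 233.])), (0.49, array([ 0.569, -0.031,  0.07 ]), array([313., 193.]))]
top jaw_face []
top trigger_mid [(0.4, array([ 0.569, -0.08 ,  0.015]), array([327., 196.]))]
top fore_grip_mid [(0.55, array([ 0.578, -0.125,  0.121]), array([342., 187.]))]
top squeeze_mid [(0.61, array([ 0.57 , -0.072,  0.012]), array([325., 196.]))]
side holder [(0.83, array([ 0.566, -0.156,  0.033]), array([337., 240.]))]
side stop_face [(0.92, array([ 0.568, -0.157,  0.03 ]), array([338., 241.])), (0.6, array([ 0.463, -0.359,  0.016]), array([319., 308.]))]
side cheese_mid [(0.96, array([ 0.414, -0
[... 439 characters left out ...]
6, array([ 0.464, -0.36 ,  0.017]), array([319., 308.]))]
side fore_grip_mid [(0.56, array([ 0.576, -0.131,  0.106]), array([339., 211.]))]
side squeeze_mid [(0.81, array([ 0.57 , -0.155,  0.032]), array([339., 240.]))]
{'clock': 0.8, 'qpos': array([ 1.1381,  0.2639,  1.604 ,  0.    ,  1.2737, -0.0369]), 'joint_vel': array([-0.0003,  0.0012,  0.0005,  0.0018,  0.0018,  0.0022]), 'joint_torque': array([  0.0012, -50.1966, -35.7236,   0.0729,   0.0179,  -0.    ]), 'eef_pos': array([0.2602, 0.6228, 0.2577]), 'tcp_rot': array([-0.    ,  0.1966,  0.9805,  0.    ]), 'contact_force': array([ 0.349 , -0.1037, -0.4792]), 'ft_torque': array([ 0.0847,  0.0175, -0.0166]), 'opening': 0.08782854371601935}
```

View pics/top0.png

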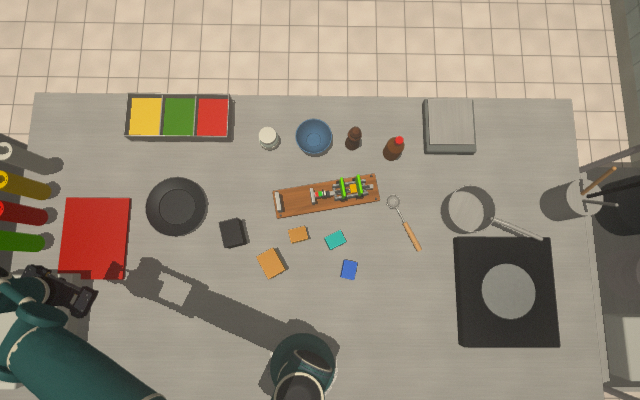

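View pics/side0.png

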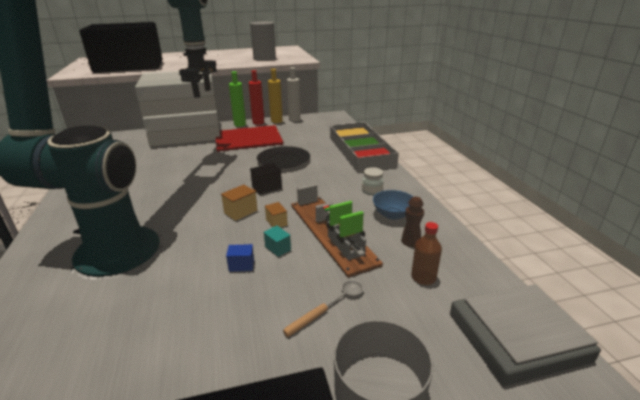

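The top view shows the stop at the left end of the holder (278,201) and the handles around (352,188). The cheese candidates are:
- orange, small (298,234)
- orange, larger (270,262)
- black (233,232)
- turquoise (336,239)
- blue (349,269)

The smaller of the two orange blocks, at (298,234), fits the description. I'll confirm it in a crop and fit the poses.

```bash
python3 - <<'E'
from h import *
np.set_printoptions(precision=4,suppress=True)
a=cv2.imread('pics/top0.png')[160:285,215:395];b=cv2.imread('pics/side0.png')[160:285,215:395]
cv2.imwrite('pics/crop0.png',np.vstack([cv2.resize(x,None,fx=4,fy=2.4 if 0 else 4,interpolation=3)[:300 if 0 else 500] for x in (a,)]))
for cam in('top','side'):
    p,d=snap(cam);P=cloud(cam,d)
    hsv=cv2.cvtColor(p,cv2.COLOR_RGB2HSV);H,S,V=cv2.split(hsv)
    X,Y,Z=P[...,0],P[...,1],P[...,2]
    print(cam)
    def rect(m,n):
        q=P[m]; 
        if len(q)<6: print(n,len(q));return
        (c,s,an)=cv2.minAreaRect(q[:,:2].astype(np.float32)*1000); print(n,len(q),'c',np.round(c,1),'s',np.round(s,1),'an',round(an,1),'z',np.percentile(q[:,2],[5,50,95]),'mean',q.mean(0))
    near=(X>.25)&(X<.75)&(Y<.3)&(Y>-.3)
    rect(near&(abs(X-.433)<.045)&(abs(Y-.015)<.05)&(Z>.035)&(S>100),'cheese')
    rect(near&(abs(X-.34)<.06)&(abs(Y-.1)<.06)&(Z>.035)&(S>100),'bigger')
    board=near&(Z>.006)&(Z<.022)&(X>.48)&(X<.67)
    rect(board,'board')
    g=near&(H>45)&(H<75)&(S>150)&(Z>.085)
    rect(g,'green')
    rect(g&(Z>.115),'greentop')
    q=P[g&(Z>.115)]
    print(np.sort(q[:,1]))
    rect(near&(X>.48)&(X<.67)&(Y>.02)&(Z>.045),'stop')
    q=P[near&(X>.48)&(X<.67)&(Z>.055)&(Z<.08)&(Y>-.08)]; print('high Y',np.histogram(q[:,1],np.arange(-.08,.1,.006)))
E
```

```text
top
cheese 241 c [431.5  20.9] s [44.7 59.5] an 14.6 z [0.0456 0.0503 0.0546] mean [0.431  0.0207 0.0501]
bigger 517 c [334.2 108.2] s [83.  63.5] an 30.6 z [0.0652 0.0705 0.0746] mean [0.3341 0.107  0.0699]
board 2179 c [574.9  -1.1] s [596.6 189. ] an 89.8 z [0.0075 0.0139 0.0186] mean [ 0.5646 -0.0562  0.0137]
green 75 c [ 465.6 -119.1] s [ 81.3 325. ] an 74.0 z [0.0879 0.1147 0.1289] mean [ 0.5792 -0.1537  0.1278]
greentop 37 c [ 465.6 -119.1] s [ 81.3 325. ] an 74.0 z [0.1157 0.1231 0.1301] mean [ 0.578  -0.1495  0.1561]
[-0.1892 -0.1889 -0.1887 -0.1868 -0.1863 -0.1853 -0.1836 -0.1828 -0.1828
 -0.1797 -0.1794 -0.1794 -0.177  -0.1742 -0.174  -0.1737 -0.1735 -0.1731
 -0.1341 -0.134  -0.1312 -0.1308 -0.1274 -0.1273 -0.1246 -0.1246 -0.1245
 -0.1238 -0.1211 -0.1211 -0.121  -0.121  -0.1184 -0.1183 -0.1181 -0.1178
 -0.0351]
stop 98 c [526.  161.1] s [ 63.4 163.8] an 12.0 z [0.0602 0.0712 0.0759] mean [0.5356 0.098  0.0703]
high Y (array([ 1,  4,  9, 12, 10,  4, 10, 16, 28, 11,  6,  0,  0,  0,  0,  0,  0,
        0,  0,  0,  0,  0,  0,  0,  0,  0, 12, 34, 27]), array([-0.08 , -0.074, -0
[... 2061 characters left out ...]
2 -0.1301 -0.1297 -0.1297
 -0.1296 -0.1296 -0.1295 -0.1293 -0.1291 -0.129  -0.1285 -0.1282 -0.128
 -0.1278 -0.1278 -0.1275 -0.1274 -0.1273 -0.1271 -0.1267 -0.1264 -0.1262
 -0.1255 -0.1254]
stop 223 c [503.7 148.7] s [ 59.2 180.7] an 31.6 z [0.0461 0.0631 0.0734] mean [0.5373 0.0947 0.0618]
high Y (array([ 0,  4,  4,  2,  7,  6, 11, 37, 25, 12,  0,  0,  0,  0,  0,  0,  0,
        0,  0,  0,  0,  0,  0,  0,  0,  5, 46, 66, 21]), array([-0.08 , -0.074, -0.068, -0.062, -0.056, -0.05 , -0.044, -0.038,
       -0.032, -0.026, -0.02 , -0.014, -0.008, -0.002,  0.004,  0.01 ,
        0.016,  0.022,  0.028,  0.034,  0.04 ,  0.046,  0.052,  0.058,
        0.064,  0.07 ,  0.076,  0.082,  0.088,  0.094]))
```

View pics/crop0.png

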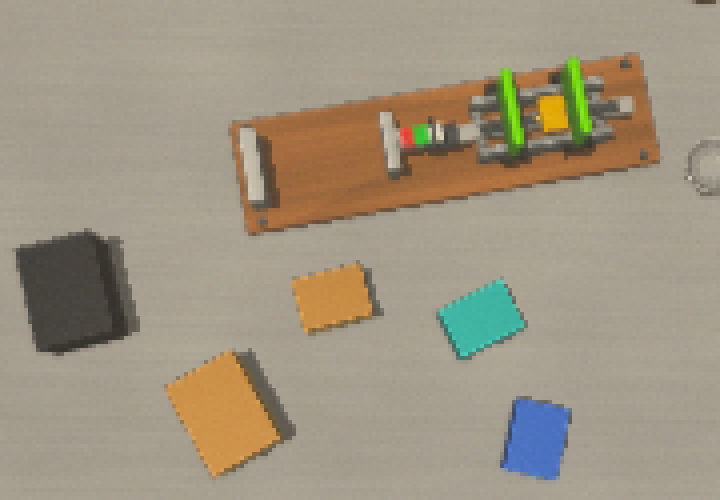

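The crop confirms it: the small orange block at crop (333,297) measures 44.7 x 59.5 mm and about 50 mm high. Next I'll refit the holder.

```bash
python3 - <<'E'
from h import *
np.set_printoptions(precision=4,suppress=True)
from scipy.spatial.transform import Rotation as Ro
for cam in('top','side'):
    p,d=snap(cam);P=cloud(cam,d)
    hsv=cv2.cvtColor(p,cv2.COLOR_RGB2HSV);H,S,V=cv2.split(hsv)
    X,Y,Z=P[...,0],P[...,1],P[...,2]
    m=(X>.47)&(X<.68)&(Y<.13)&(Y>-.29)&(Z<.02)&(Z>.005)&(H<20)&(S>90)
    m=cv2.morphologyEx(m.astype(np.uint8),cv2.MORPH_OPEN,np.ones((2,2)))>0
    q=P[m]; (c,s,an)=cv2.minAreaRect(q[:,:2].astype(np.float32)*1000);print(cam,'board',c,s,an)
    c=np.array(c)/1000; th=np.radians(an if s[0]<s[1] else an-90); ex=np.array([np.cos(th),np.sin(th)]);ey=np.array([-np.sin(th),np.cos(th)])
    o=c+ey*.010 # origin: board centre at y=-10
    print('origin',o,'yaw',np.degrees(th))
    L=np.stack([(P[...,:2]-o)@ex,(P[...,:2]-o)@ey,Z],-1)
    def st(m,n): 
        q=L[m]; print(n,len(q),'lo',np.percentile(q,3,0),'hi',np.percentile(q,97,0))
    inb=(abs(L[...,0])<.05)
    st(inb&(L[...,1]>.1)&(L[...,1]<.18)&(Z>.04),'stop')
    st(inb&(L[...,1]>.1)&(L[...,1]<.18)&(Z>.067),'stoptop')
    st(inb&(L[...,1]>-.02)&(L[...,1]<.1)&(Z>.058),'jaw')
    g=inb&(H>45)&(H<75)&(S>150)&(Z>.09)&(Z<.13)&(abs(L[...,1]+.09)<.07)
    st(g&(L[...,1]>-.09),'fore'); st(g&(L[...,1]<-.09),'trig'); st(g&(Z>.119)&(L[...,1]>-.09),'foretop');st(g&(Z>.119)&(L[...,1]<-.09),'trigtop')
E
```

```text
top board (477.0160827636719, -97.11869812011719) (284.6673889160156, 371.4865417480469) 10.546424865722656
origin [ 0.4752 -0.0873] yaw 10.546424865722656
stop 176 lo [-0.0448  0.1016  0.0457] hi [-0.0023  0.1428  0.0553]Traceback (most recent call last):
  File "<stdin>", line 19, in <module>
  File "<stdin>", line 16, in st
    return _quantile_unchecked(
        a, q, axis, out, overwrite_input, method, keepdims, weights)
    return _ureduce(a,
                    func=_quantile_ureduce_func,
    ...<5 lines>...
                    overwrite_input=overwrite_input,
                    method=method)
    r = func(a, **kwargs)
    result = _quantile(arr,
                       quantiles=q,
    ...<2 lines>...
                       out=out,
                       weights=wgt)
    slices_having_nans = np.isnan(arr[-1, ...])
                                  ~~~^^^^^^^^^
IndexError: index -1 is out of bounds for axis 0 with size 0
```

Some points outside the board got in (the spoon). I'll keep only the largest connected component.

```bash
cat > fit.py <<'E'
from h import *
np.set_printoptions(precision=4,suppress=True)
for cam in('top','side'):
    p,d=snap(cam);P=cloud(cam,d)
    hsv=cv2.cvtColor(p,cv2.COLOR_RGB2HSV);H,S,V=cv2.split(hsv)
    X,Y,Z=P[...,0],P[...,1],P[...,2]
    m=(X>.47)&(X<.68)&(Y<.13)&(Y>-.29)&(Z<.02)&(Z>.008)&(H<20)&(S>90)
    m=cv2.morphologyEx(m.astype(np.uint8),cv2.MORPH_OPEN,np.ones((2,2)))
    n,l,s_,_=cv2.connectedComponentsWithStats(m); m=np.isin(l,[i for i in range(1,n) if s_[i,4]>25])
    q=P[m];q=q[(abs((q[:,:2]-[.567,-.078])@[.985,.17])<.07)]
    (c,s,an)=cv2.minAreaRect(q[:,:2].astype(np.float32)*1000);print(cam,'board',c,s,an)
    c=np.array(c)/1000; th=np.radians(an if s[0]<s[1] else an-90)
    ex=np.array([np.cos(th),np.sin(th)]);ey=np.array([-np.sin(th),np.cos(th)])
    o=c+ey*.010
    print('origin',o,'yaw',np.degrees(th))
    L=np.stack([(P[...,:2]-o)@ex,(P[...,:2]-o)@ey,Z],-1)
    def st(m,n): 
        q=L[m]; print(n,len(q),*( ['lo',np.percentile(q,3,0),'hi',np.percentile(q,97,0)] if len(q) else []))
    inb=(abs(L[...,0])<.05)
    st(inb&(L[...,1]>.1)&(L[...,1]<.18)&(Z>.04),'stop')
    st(inb&(L[...,1]>.1)&(L[...,1]<.18)&(Z>.067),'stoptop')
    st(inb&(L[...,1]>-.02)&(L[...,1]<.1)&(Z>.058),'jaw')
    g=inb&(H>45)&(H<75)&(S>150)&(Z>.09)&(Z<.13)&(abs(L[...,1]+.09)<.07)
    for n,w in(('fore',L[...,1]>-.09),('trig',L[...,1]<-.09)): st(g&w,n); st(g&w&(Z>.119),n+'top')
E
python3 fit.py
```

```text
top board (568.4260864257812, -80.56082153320312) (98.98888397216797, 370.3270263671875) 10.377243995666504
origin [ 0.5666 -0.0707] yaw 10.377243995666504
stop 96 lo [-0.0276  0.1543  0.0422] hi [0.0336 0.1687 0.0749]
stoptop 74 lo [-0.0263  0.155   0.068 ] hi [0.0324 0.1686 0.0751]
jaw 111 lo [-0.0186  0.001   0.0617] hi [0.024  0.0487 0.0737]
fore 31 lo [-0.0269 -0.0613  0.0937] hi [ 0.0334 -0.0525  0.127 ]
foretop 15 lo [-0.0252 -0.0616  0.1199] hi [ 0.0342 -0.0525  0.1273]
trig 39 lo [-0.0267 -0.1171  0.0918] hi [ 0.0306 -0.1078  0.1267]
trigtop 17 lo [-0.0247 -0.1175  0.1214] hi [ 0.0315 -0.108   0.1277]
side board (572.5376586914062, -82.88212585449219) (97.470458984375, 360.41412353515625) 10.668560981750488
origin [ 0.5707 -0.0731] yaw 10.668560981750488
stop 230 lo [-0.0284  0.1547  0.0414] hi [0.0324 0.1691 0.0733]
stoptop 73 lo [-0.0282  0.156   0.0675] hi [0.0322 0.1702 0.0738]
jaw 100 lo [-0.0219  0.0079  0.0603] hi [0.0232 0.0516 0.0723]
fore 212 lo [-0.0286 -0.0619  0.0919] hi [ 0.0241 -0.0563  0.1253]
foretop 57 lo [-0.0295 -0.0617  0.1192] hi [ 0.0248 -0.0559  0.1263]
trig 248 lo [-0.0291 -0.1176  0.0914] hi [ 0.023  -0.1087  0.1266]
trigtop 80 lo [-0.0288 -0.1172  0.1194] hi [ 0.023  -0.1075  0.1269]
```

play_rows --deltas '[{"tx": -0.028, "ty": -0.035, "fingers": 0}, {"tx": -0.028, "ty": -0.035, "fingers": 0}, {"tx": -0.028, "ty": -0.035, "fingers": 0}, {"tx": -0.028, "ty": -0.035, "fingers": 0}, {"tx": -0.028, "ty": -0.035, "fingers": 0}]'

```text
invalid input
```

play_rows --deltas '[{"tx": -0.028, "ty": -0.035, "fingers": 0}, {"tx": -0.028, "ty": -0.035, "fingers": 0}, {"tx": -0.028, "ty": -0.035, "fingers": 0}, {"tx": -0.028, "ty": -0.035, "fingers": 0}, {"tx": -0.028, "ty": -0.035, "fingers": 0}]'

```text
invalid input
```

play_rows --deltas '[{"tx": -0.028, "ty": -0.035, "fingers": 0}, {"tx": -0.028, "ty": -0.035, "fingers": 0}, {"tx": -0.028, "ty": -0.035, "fingers": 0}, {"tx": -0.028, "ty": -0.035, "fingers": 0}]'

```text
invalid input
```

play_rows --deltas '[{"az": 0.14}, {"az": 0.14}, {"az": 0.14}, {"az": 0.14}, {"az": 0.14}]'

```text
invalid input
```

play_rows --deltas '[{"az": 0.14}, {"az": 0.078}, {}]'

```text
invalid input
```

play_rows --deltas '[{"tx": -0.028, "ty": -0.035, "tz": 0, "ax": 0, "ay": 0, "az": 0, "fingers": 0}, {"tx": -0.028, "ty": -0.035, "tz": 0, "ax": 0, "ay": 0, "az": 0, "fingers": 0}]'

```text
clock: 1.25
eef_pos: [0.2848, 0.5363, 0.2572]
tcp_rot: [0.0, 0.196, 0.981, -0.0]
contact_force: [0.1, 0.2, 0.8]
opening: 0.0882
```

play_rows --deltas '[{"tx": -0.028, "ty": -0.035, "tz": 0, "ax": 0, "ay": 0, "az": 0, "fingers": 0}, {"tx": -0.028, "ty": -0.035, "tz": 0, "ax": 0, "ay": 0, "az": 0, "fingers": 0}, {"tx": -0.028, "ty": -0.035, "tz": 0, "ax": 0, "ay": 0, "az": 0, "fingers": 0}, {"tx": -0.028, "ty": -0.035, "tz": 0, "ax": 0, "ay": 0, "az": 0, "fingers": 0}, {"tx": -0.028, "ty": -0.035, "tz": 0, "ax": 0, "ay": 0, "az": 0, "fingers": 0}]'

```text
clock: 1.75
eef_pos: [0.3468, 0.3196, 0.258]
tcp_rot: [0.0, 0.196, 0.981, 0.0]
contact_force: [0.6, 0.0, -0.6]
opening: 0.0881
```

play_rows --deltas '[{"tx": -0.028, "ty": -0.035, "tz": 0, "ax": 0, "ay": 0, "az": 0, "fingers": 0}, {"tx": -0.028, "ty": -0.035, "tz": 0, "ax": 0, "ay": 0, "az": 0, "fingers": 0}, {"tx": -0.028, "ty": -0.035, "tz": 0, "ax": 0, "ay": 0, "az": 0, "fingers": 0}, {"tx": -0.028, "ty": -0.035, "tz": 0, "ax": 0, "ay": 0, "az": 0, "fingers": 0}, {"tx": -0.028, "ty": -0.035, "tz": 0, "ax": 0, "ay": 0, "az": 0, "fingers": 0}]'

```text
clock: 2.25
eef_pos: [0.4085, 0.104, 0.2582]
tcp_rot: [0.001, 0.196, 0.981, 0.0]
contact_force: [-0.1, -0.0, 0.2]
opening: 0.0882
```

play_rows --deltas '[{"tx": -0.028, "ty": -0.035, "tz": 0, "ax": 0, "ay": 0, "az": 0, "fingers": 0}, {"tx": -0.028, "ty": -0.035, "tz": 0, "ax": 0, "ay": 0, "az": 0, "fingers": 0}, {"tx": 0, "ty": 0, "tz": 0, "ax": 0, "ay": 0, "az": 0.14, "fingers": 0}, {"tx": 0, "ty": 0, "tz": 0, "ax": 0, "ay": 0, "az": 0.14, "fingers": 0}, {"tx": 0, "ty": 0, "tz": 0, "ax": 0, "ay": 0, "az": 0.14, "fingers": 0}]'

```text
clock: 2.75
eef_pos: [0.4331, 0.0188, 0.2579]
tcp_rot: [0.0, 0.4, 0.916, 0.0]
contact_force: [-0.6, -0.3, -0.2]
opening: 0.0879
```

play_rows --deltas '[{"tx": 0, "ty": 0, "tz": 0, "ax": 0, "ay": 0, "az": 0.14, "fingers": 0}, {"tx": 0, "ty": 0, "tz": 0, "ax": 0, "ay": 0, "az": 0.14, "fingers": 0}, {"tx": 0, "ty": 0, "tz": 0, "ax": 0, "ay": 0, "az": 0.14, "fingers": 0}, {"tx": 0, "ty": 0, "tz": 0, "ax": 0, "ay": 0, "az": 0.078, "fingers": 0}, {"tx": 0, "ty": 0, "tz": 0, "ax": 0, "ay": 0, "az": 0, "fingers": 0}]'

```text
clock: 3.25
eef_pos: [0.433, 0.0196, 0.2579]
tcp_rot: [0.0, 0.611, 0.792, 0.0]
contact_force: [0.0, -0.6, 0.6]
opening: 0.0879
```

play_rows --deltas '[{"tx": 0, "ty": -0.001, "tz": 0.048, "ax": 0, "ay": 0, "az": 0, "fingers": 0}, {"tx": 0, "ty": 0, "tz": 0.048, "ax": 0, "ay": 0, "az": 0, "fingers": 0}, {"tx": 0, "ty": 0, "tz": 0.048, "ax": 0, "ay": 0, "az": 0, "fingers": 0}, {"tx": 0, "ty": 0, "tz": 0.045, "ax": 0, "ay": 0, "az": 0, "fingers": 0}, {"tx": 0, "ty": 0, "tz": 0.02, "ax": 0, "ay": 0, "az": 0, "fingers": 0}]'

```text
clock: 3.75
eef_pos: [0.4287, 0.0193, 0.0448]
tcp_rot: [-0.003, 0.61, 0.793, -0.002]
contact_force: [-0.0, -0.6, -0.2]
opening: 0.0878
```

play_rows --deltas '[{"tx": 0, "ty": 0, "tz": 0.018, "ax": 0, "ay": 0, "az": 0, "fingers": 0}, {"tx": 0, "ty": 0, "tz": 0, "ax": 0, "ay": 0, "az": 0, "fingers": 0.6}, {"tx": 0, "ty": 0, "tz": 0, "ax": 0, "ay": 0, "az": 0, "fingers": 0.6}, {"tx": 0, "ty": 0, "tz": 0, "ax": 0, "ay": 0, "az": 0, "fingers": 0.6}, {"tx": 0, "ty": 0, "tz": 0, "ax": 0, "ay": 0, "az": 0, "fingers": 0.6}]' --grip_force 20

```text
clock: 4.25
eef_pos: [0.4334, 0.0193, 0.0321]
tcp_rot: [0.001, 0.61, 0.792, 0.001]
contact_force: [-0.8, 0.3, -0.3]
opening: 0.058
```

play_rows --deltas '[{"tx": 0, "ty": 0, "tz": 0, "ax": 0, "ay": 0, "az": 0, "fingers": 0.6}, {"tx": 0, "ty": 0, "tz": 0, "ax": 0, "ay": 0, "az": 0, "fingers": 0.6}, {"tx": 0, "ty": 0, "tz": 0, "ax": 0, "ay": 0, "az": 0, "fingers": 0.6}]' --grip_force 20

```text
clock: 4.55
eef_pos: [0.4329, 0.0193, 0.0316]
tcp_rot: [0.001, 0.611, 0.792, 0.001]
contact_force: [-1.9, 0.7, 5.3]
opening: 0.0448
```

play_rows --deltas '[{"tx": 0, "ty": 0, "tz": -0.02, "ax": 0, "ay": 0, "az": 0, "fingers": 0.6}, {"tx": 0, "ty": 0, "tz": -0.04, "ax": 0, "ay": 0, "az": 0, "fingers": 0.6}, {"tx": 0, "ty": 0, "tz": -0.04, "ax": 0, "ay": 0, "az": 0.073, "fingers": 0.6}, {"tx": -0.002, "ty": 0.03, "tz": 0, "ax": 0, "ay": 0, "az": 0, "fingers": 0.6}, {"tx": -0.002, "ty": 0.03, "tz": 0, "ax": 0, "ay": 0, "az": 0, "fingers": 0.6}]'

```text
clock: 5.05
eef_pos: [0.4931, 0.0264, 0.1329]
tcp_rot: [0.002, 0.639, 0.769, 0.001]
contact_force: [-0.1, 0.2, -1.6]
opening: 0.045
```

play_rows --deltas '[{"tx": -0.002, "ty": 0.03, "tz": 0, "ax": 0, "ay": 0, "az": 0, "fingers": 0.6}, {"tx": 0, "ty": 0.028, "tz": 0, "ax": 0, "ay": 0, "az": 0, "fingers": 0.6}, {"tx": 0, "ty": 0, "tz": 0, "ax": 0, "ay": 0, "az": 0, "fingers": 0.6}]'

```text
clock: 5.35
eef_pos: [0.5522, 0.0354, 0.1307]
tcp_rot: [0.001, 0.639, 0.769, 0.001]
contact_force: [0.2, -0.4, -0.8]
opening: 0.0447
```

```bash
python3 - <<'E'
from h import *
o=robot.observe();print(o['eef_pos'],o['tcp_rot'],o['opening'],o['qpos'])
a,_=snap('top');b,_=snap('side')
f=lambda x:cv2.resize(x[...,::-1],None,fx=4,fy=4,interpolation=3)
cv2.imwrite('pics/c1.png',np.hstack([f(a[150:290,250:350]),f(b[150:290,250:350])]))
E
```

```text
[0.55216082 0.03539263 0.13070316] [0.00077955 0.63904549 0.76916813 0.00079545] 0.04472535193431815 [ 1.88846498e-02  1.48490783e-01  1.99119442e+00  2.20431642e-04
  9.99687681e-01 -1.65516267e-01]
```

View pics/c1.png

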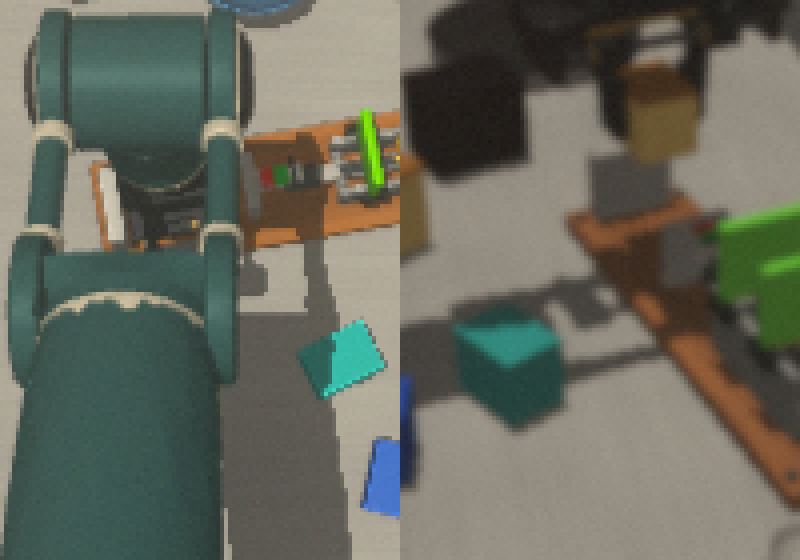

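The cheese is held square in the fingers (side crop 660,110), above the gap between jaw and stop. Lowering it now.

play_rows --deltas '[{"tx": 0, "ty": -0.001, "tz": 0.03, "ax": 0, "ay": 0, "az": 0, "fingers": 0.6}, {"tx": 0, "ty": 0, "tz": 0.03, "ax": 0, "ay": 0, "az": 0, "fingers": 0.6}, {"tx": 0, "ty": 0, "tz": 0.017, "ax": 0, "ay": 0, "az": 0, "fingers": 0.6}, {"tx": 0, "ty": 0, "tz": 0.004, "ax": 0, "ay": 0, "az": 0, "fingers": 0.6}, {"tx": 0, "ty": 0, "tz": 0, "ax": 0, "ay": 0, "az": 0, "fingers": 0.6}]'

```text
clock: 5.95
eef_pos: [0.5464, 0.0346, 0.0489]
tcp_rot: [-0.001, 0.639, 0.769, -0.001]
contact_force: [0.2, 0.6, -1.8]
opening: 0.0453
```

play_rows --deltas '[{"tx": 0, "ty": 0, "tz": 0.002, "ax": 0, "ay": 0, "az": 0, "fingers": 0.6}, {"tx": 0, "ty": 0, "tz": 0, "ax": 0, "ay": 0, "az": 0, "fingers": 0.6}, {"tx": 0, "ty": 0, "tz": 0, "ax": 0, "ay": 0, "az": 0, "fingers": 0.6}]'

```text
clock: 6.25
eef_pos: [0.549, 0.0348, 0.0488]
tcp_rot: [0.001, 0.639, 0.769, 0.001]
contact_force: [-0.2, -0.5, -2.2]
opening: 0.0449
```

play_rows --deltas '[{"tx": 0, "ty": 0, "tz": 0.002, "ax": 0, "ay": 0, "az": 0, "fingers": 0.6}, {"tx": 0, "ty": 0, "tz": 0, "ax": 0, "ay": 0, "az": 0, "fingers": 0.6}, {"tx": 0, "ty": 0, "tz": 0, "ax": 0, "ay": 0, "az": 0, "fingers": 0.6}]'

```text
clock: 6.55
eef_pos: [0.5481, 0.0348, 0.0457]
tcp_rot: [-0.0, 0.639, 0.769, -0.0]
contact_force: [-0.1, 0.3, -1.9]
opening: 0.0451
```

play_rows --deltas '[{"tx": 0, "ty": 0, "tz": 0.001, "ax": 0, "ay": 0, "az": 0, "fingers": 0.6}, {"tx": 0, "ty": 0, "tz": 0, "ax": 0, "ay": 0, "az": 0, "fingers": 0.6}, {"tx": 0, "ty": 0, "tz": 0, "ax": 0, "ay": 0, "az": 0, "fingers": 0.6}]'

```text
clock: 6.85
eef_pos: [0.5482, 0.0348, 0.0456]
tcp_rot: [-0.0, 0.639, 0.769, -0.0]
contact_force: [-3.3, -0.2, 5.8]
opening: 0.0447
```

play_rows --deltas '[{"tx": 0.004, "ty": 0.001, "tz": -0.0005, "ax": 0, "ay": 0, "az": 0, "fingers": 0.6}, {"tx": 0.004, "ty": 0.001, "tz": 0, "ax": 0, "ay": 0, "az": 0, "fingers": 0.6}, {"tx": 0.004, "ty": 0, "tz": 0, "ax": 0, "ay": 0, "az": 0, "fingers": 0.6}, {"tx": 0, "ty": 0, "tz": 0, "ax": 0, "ay": 0, "az": 0, "fingers": 0.6}]'

```text
clock: 7.25
eef_pos: [0.5486, 0.0476, 0.0456]
tcp_rot: [0.0, 0.639, 0.769, 0.001]
contact_force: [0.2, -0.0, 1.4]
opening: 0.0448
```

play_rows --deltas '[{"tx": 0.002, "ty": 0, "tz": 0, "ax": 0, "ay": 0, "az": 0, "fingers": 0.6}, {"tx": 0.001, "ty": 0, "tz": 0, "ax": 0, "ay": 0, "az": 0, "fingers": 0.6}, {"tx": 0, "ty": 0, "tz": 0, "ax": 0, "ay": 0, "az": 0, "fingers": 0.6}]'

```text
clock: 7.55
eef_pos: [0.548, 0.0499, 0.0456]
tcp_rot: [0.0, 0.639, 0.769, 0.0]
contact_force: [-0.3, -1.6, 4.0]
opening: 0.0451
```

play_rows --deltas '[{"tx": 0.001, "ty": 0, "tz": 0, "ax": 0, "ay": 0, "az": 0, "fingers": 0.6}, {"tx": 0.001, "ty": 0, "tz": 0, "ax": 0, "ay": 0, "az": 0, "fingers": 0.6}, {"tx": 0, "ty": 0, "tz": 0, "ax": 0, "ay": 0, "az": 0, "fingers": 0.6}]'

```text
clock: 7.85
eef_pos: [0.5477, 0.0508, 0.0456]
tcp_rot: [0.001, 0.639, 0.769, -0.0]
contact_force: [1.7, -6.4, 3.8]
opening: 0.0448
```

play_rows --deltas '[{"tx": 0.001, "ty": 0, "tz": 0, "ax": 0, "ay": 0, "az": 0, "fingers": 0.6}, {"tx": 0.001, "ty": 0, "tz": 0, "ax": 0, "ay": 0, "az": 0, "fingers": 0.6}, {"tx": 0, "ty": 0, "tz": 0, "ax": 0, "ay": 0, "az": 0, "fingers": 0.6}]'

```text
clock: 8.15
eef_pos: [0.5477, 0.0509, 0.0456]
tcp_rot: [0.002, 0.639, 0.769, -0.001]
contact_force: [2.3, -15.0, 3.3]
opening: 0.0449
```

play_rows --deltas '[{"tx": -0.0015, "ty": 0, "tz": 0, "ax": 0, "ay": 0, "az": 0, "fingers": 0.6}, {"tx": 0, "ty": 0, "tz": 0, "ax": 0, "ay": 0, "az": 0, "fingers": 0.3}, {"tx": 0, "ty": 0, "tz": 0, "ax": 0, "ay": 0, "az": 0, "fingers": 0}, {"tx": 0, "ty": 0, "tz": 0, "ax": 0, "ay": 0, "az": 0, "fingers": 0}, {"tx": 0, "ty": 0, "tz": 0, "ax": 0, "ay": 0, "az": 0, "fingers": 0}]'

```text
clock: 8.65
eef_pos: [0.5462, 0.0528, 0.0447]
tcp_rot: [-0.001, 0.639, 0.769, -0.0]
contact_force: [-0.3, -0.2, 0.4]
opening: 0.0744
```

play_rows --deltas '[{"tx": 0, "ty": 0, "tz": 0, "ax": 0, "ay": 0, "az": 0, "fingers": 0}, {"tx": 0, "ty": 0, "tz": 0, "ax": 0, "ay": 0, "az": 0, "fingers": 0}, {"tx": 0, "ty": 0, "tz": -0.02, "ax": 0, "ay": 0, "az": 0, "fingers": 0}, {"tx": 0, "ty": 0, "tz": -0.04, "ax": 0, "ay": 0, "az": 0, "fingers": 0}, {"tx": 0, "ty": 0, "tz": -0.04, "ax": 0, "ay": 0, "az": 0, "fingers": 0}]'

```text
clock: 9.15
eef_pos: [0.5458, 0.0524, 0.1452]
tcp_rot: [-0.001, 0.639, 0.769, -0.001]
contact_force: [2.1, -0.2, 0.9]
opening: 0.0876
```

play_rows --deltas '[{"tx": 0, "ty": 0, "tz": -0.045, "ax": 0, "ay": 0, "az": 0, "fingers": 0}, {"tx": 0, "ty": 0, "tz": -0.02, "ax": 0, "ay": 0, "az": 0, "fingers": 0}, {"tx": -0.045, "ty": 0, "tz": 0, "ax": 0, "ay": 0, "az": 0, "fingers": 0}, {"tx": -0.045, "ty": 0, "tz": 0, "ax": 0, "ay": 0, "az": 0, "fingers": 0}, {"tx": -0.045, "ty": 0, "tz": 0, "ax": 0, "ay": 0, "az": 0, "fingers": 0}]'

```text
clock: 9.65
eef_pos: [0.572, -0.0813, 0.211]
tcp_rot: [0.001, 0.639, 0.77, 0.0]
contact_force: [0.7, 0.9, -0.1]
opening: 0.0884
```

play_rows --deltas '[{"tx": -0.045, "ty": 0, "tz": 0, "ax": 0, "ay": 0, "az": 0, "fingers": 0}, {"tx": -0.03, "ty": 0, "tz": 0, "ax": 0, "ay": 0, "az": 0.14, "fingers": 0}, {"tx": 0, "ty": 0, "tz": 0, "ax": 0, "ay": 0, "az": 0.14, "fingers": 0}, {"tx": 0, "ty": 0, "tz": 0, "ax": 0, "ay": 0, "az": 0.14, "fingers": 0}, {"tx": 0, "ty": 0, "tz": 0, "ax": 0, "ay": 0, "az": 0.14, "fingers": 0}]'

```text
clock: 10.15
eef_pos: [0.5852, -0.1546, 0.21]
tcp_rot: [-0.0, 0.829, 0.56, -0.0]
contact_force: [0.4, -0.7, 0.2]
opening: 0.0884
```

play_rows --deltas '[{"tx": 0, "ty": 0, "tz": 0, "ax": 0, "ay": 0, "az": 0.14, "fingers": 0}, {"tx": 0, "ty": 0, "tz": 0, "ax": 0, "ay": 0, "az": 0.14, "fingers": 0}, {"tx": 0, "ty": 0, "tz": 0, "ax": 0, "ay": 0, "az": 0.14, "fingers": 0}, {"tx": 0, "ty": 0, "tz": 0, "ax": 0, "ay": 0, "az": 0.14, "fingers": 0}, {"tx": 0, "ty": 0, "tz": 0, "ax": 0, "ay": 0, "az": 0.14, "fingers": 0}]'

```text
clock: 10.65
eef_pos: [0.5852, -0.1539, 0.2101]
tcp_rot: [-0.0, 0.97, 0.242, -0.0]
contact_force: [0.8, 0.1, 0.0]
opening: 0.0879
```

play_rows --deltas '[{"tx": 0, "ty": 0, "tz": 0, "ax": 0, "ay": 0, "az": 0.14, "fingers": 0}, {"tx": 0, "ty": 0, "tz": 0, "ax": 0, "ay": 0, "az": 0.14, "fingers": 0}, {"tx": 0, "ty": 0, "tz": 0, "ax": 0, "ay": 0, "az": 0.03, "fingers": 0}, {"tx": 0, "ty": 0, "tz": 0, "ax": 0, "ay": 0, "az": 0, "fingers": 0}]'

```text
clock: 11.05
eef_pos: [0.5853, -0.1539, 0.2101]
tcp_rot: [-0.0, 0.996, 0.092, -0.0]
contact_force: [-0.5, 0.3, -0.2]
opening: 0.0884
```

```bash
python3 - <<'E'
from h import *
o=robot.observe();print(o['eef_pos'],o['tcp_rot'],o['opening'],o['qpos'])
a,d=snap('top');b,_=snap('side')
f=lambda x:cv2.resize(x[...,::-1],None,fx=4,fy=4,interpolation=3)
cv2.imwrite('pics/c2.png',np.hstack([f(a[150:290,250:350]),f(b[150:290,280:380])]))
E
```

```text
[ 0.58526404 -0.15393399  0.21010533] [-8.14649201e-05  9.95725181e-01  9.23652755e-02 -1.13634456e-04] 0.08839973590006586 [-2.98382466e-01  1.67348769e-01  1.81015601e+00  6.97315164e-05
  1.16436008e+00  1.08739205e+00]
```

View pics/c2.png

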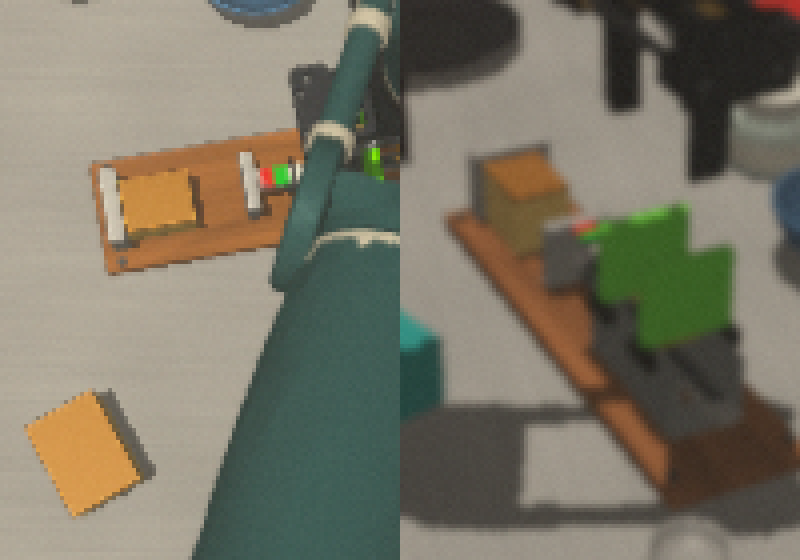

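The cheese stands square against the stop (top crop 158,202), released, and the jaw is at 250,182. Next I'll lower onto the handles.

play_rows --deltas '[{"tx": 0, "ty": 0.001, "tz": 0.04, "ax": 0, "ay": 0, "az": 0, "fingers": 0}, {"tx": 0, "ty": 0, "tz": 0.03, "ax": 0, "ay": 0, "az": 0, "fingers": 0}, {"tx": 0, "ty": 0, "tz": 0.02, "ax": 0, "ay": 0, "az": 0, "fingers": 0}, {"tx": 0, "ty": 0, "tz": 0.015, "ax": 0, "ay": 0, "az": 0, "fingers": 0}, {"tx": 0, "ty": 0, "tz": 0.006, "ax": 0, "ay": 0, "az": 0, "fingers": 0}]'

```text
clock: 11.65
eef_pos: [0.5846, -0.1547, 0.0974]
tcp_rot: [-0.001, 0.996, 0.092, -0.001]
contact_force: [-0.4, -0.6, 0.1]
opening: 0.0881
```

play_rows --deltas '[{"tx": 0, "ty": 0, "tz": 0, "ax": 0, "ay": 0, "az": 0, "fingers": 0}, {"tx": 0, "ty": 0, "tz": 0, "ax": 0, "ay": 0, "az": 0, "fingers": 0.22}, {"tx": 0, "ty": 0, "tz": 0, "ax": 0, "ay": 0, "az": 0, "fingers": 0.22}, {"tx": 0, "ty": 0, "tz": 0, "ax": 0, "ay": 0, "az": 0, "fingers": 0.22}, {"tx": 0, "ty": 0, "tz": 0, "ax": 0, "ay": 0, "az": 0, "fingers": 0.22}]' --grip_force 8

```text
clock: 12.15
eef_pos: [0.586, -0.1552, 0.1001]
tcp_rot: [0.0, 0.996, 0.092, 0.001]
contact_force: [-0.1, -0.7, -0.3]
opening: 0.069
```

```bash
python3 - <<'E'
from h import *
o=robot.observe();print(o['eef_pos'],o['tcp_rot'],o['opening'],o['contact_force'],o['clock'])
a,d=snap('top');b,_=snap('side')
f=lambda x:cv2.resize(x[...,::-1],None,fx=5,fy=5,interpolation=3)
cv2.imwrite('pics/c3.png',np.hstack([f(a[150:260,265:345]),f(b[150:260,285:365])]))
E
```

```text
[ 0.58603729 -0.15523034  0.10007494] [2.93132711e-04 9.95732654e-01 9.22820038e-02 6.53357466e-04] 0.06895722061639377 [-0.09424118 -0.68469173 -0.3133915 ] 12.15
```

View pics/c3.png

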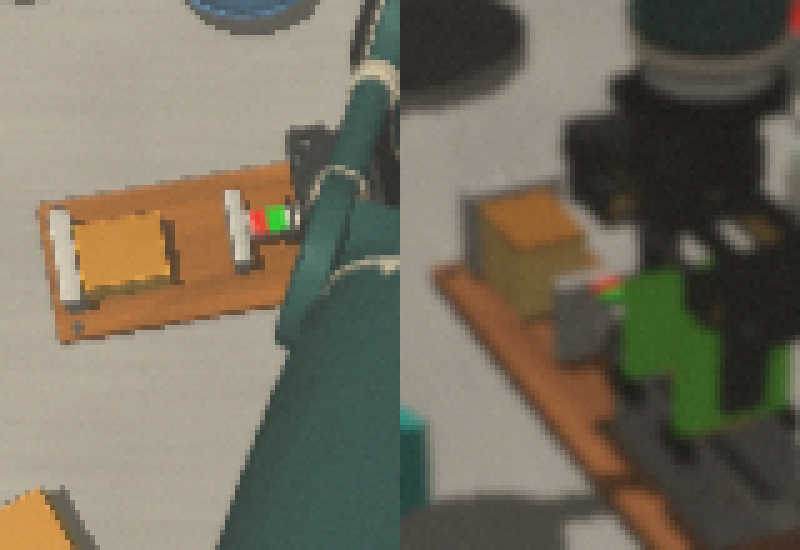

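The fingers now straddle both handles, with the opening at 69 mm. Starting stroke 1.

play_rows --deltas '[{"tx": 0, "ty": 0, "tz": 0, "ax": 0, "ay": 0, "az": 0, "fingers": 0.5}, {"tx": 0, "ty": 0, "tz": 0, "ax": 0, "ay": 0, "az": 0, "fingers": 0.64}, {"tx": 0, "ty": 0, "tz": 0, "ax": 0, "ay": 0, "az": 0, "fingers": 0.64}, {"tx": 0, "ty": 0, "tz": 0, "ax": 0, "ay": 0, "az": 0, "fingers": 0.64}, {"tx": 0, "ty": 0, "tz": 0, "ax": 0, "ay": 0, "az": 0, "fingers": 0.64}]' --grip_force 7

```text
clock: 12.75
eef_pos: [0.5858, -0.1556, 0.0995]
tcp_rot: [0.0, 0.996, 0.092, 0.0]
contact_force: [-0.7, -2.8, 0.9]
opening: 0.0323
```

```bash
cat > jaw.py <<'E'
from h import *
np.set_printoptions(precision=4,suppress=True)
o=robot.observe();print(o['eef_pos'],o['opening'],o['contact_force'],o['clock'])
th=np.radians(10.5);ex=np.array([np.cos(th),np.sin(th)]);ey=np.array([-np.sin(th),np.cos(th)]);O=np.array([.570,-.0715])
for cam in ('top','side'):
    p,d=snap(cam);P=cloud(cam,d);L=np.stack([(P[...,:2]-O)@ex,(P[...,:2]-O)@ey,P[...,2]],-1)
    H,S,V=cv2.split(cv2.cvtColor(p,cv2.COLOR_RGB2HSV))
    z=L[...,2];y=L[...,1]
    def st(m,n):
        q=y[m]; print(cam,n,len(q),np.percentile(q,[3,50,97]) if len(q) else '')
    bx=(abs(L[...,0])<.03)
    ch=bx&(z>.058)&(z<.075)&(S>100)&(H<25)&(H>8)&(y>.06); st(ch,'cheese')
    st((abs(L[...,0])>.013)&(abs(L[...,0])<.03)&(z>.05)&(z<.075)&(S<60)&(y<.12)&(y>.03),'jaw')
    st(bx&(z>.05)&(z<.08)&(S>130)&(H>45)&(H<75)&(y>-.02)&(abs(L[...,0])<.015),'green'); st(bx&(z>.05)&(z<.08)&(S>130)&((H<6)|(H>174))&(y>-.02),'red')
    s=bx&(abs(L[...,0])<.008)&(z>.05)&(z<.08)&(y>-.03)&(y<.1)&(V<60); st(s,'dark')
E
python3 jaw.py
```

```text
[ 0.5858 -0.1556  0.0995] 0.03233013278897966 [-0.6714 -2.7515  0.9449] 12.75
top cheese 239 [0.0973 0.1257 0.1544]
top jaw 24 [0.0591 0.0634 0.0687]
top green 22 [0.0328 0.0393 0.9923]
top red 9 [0.0479 0.0502 0.0528]
top dark 0 
side cheese 182 [0.0944 0.1194 0.1539]
side jaw 47 [0.0563 0.0598 0.0853]
side green 51 [0.0318 0.9834 0.9993]
side red 1 [0.0515 0.0515 0.0515]
side dark 10 [0.013  0.0234 0.0293]
```

play_rows --deltas '[{"tx": 0, "ty": 0, "tz": 0, "ax": 0, "ay": 0, "az": 0, "fingers": 0.3}, {"tx": 0, "ty": 0, "tz": 0, "ax": 0, "ay": 0, "az": 0, "fingers": 0.22}, {"tx": 0, "ty": 0, "tz": 0, "ax": 0, "ay": 0, "az": 0, "fingers": 0.22}, {"tx": 0, "ty": 0, "tz": 0, "ax": 0, "ay": 0, "az": 0, "fingers": 0.22}, {"tx": 0, "ty": 0, "tz": 0, "ax": 0, "ay": 0, "az": 0, "fingers": 0.22}]'

```text
clock: 13.35
eef_pos: [0.5854, -0.1547, 0.099]
tcp_rot: [-0.0, 0.996, 0.092, -0.0]
contact_force: [0.7, -0.2, 0.7]
opening: 0.0679
```

play_rows --deltas '[{"tx": 0, "ty": 0, "tz": 0, "ax": 0, "ay": 0, "az": 0, "fingers": 0.4}, {"tx": 0, "ty": 0, "tz": 0, "ax": 0, "ay": 0, "az": 0, "fingers": 0.5}, {"tx": 0, "ty": 0, "tz": 0, "ax": 0, "ay": 0, "az": 0, "fingers": 0.64}, {"tx": 0, "ty": 0, "tz": 0, "ax": 0, "ay": 0, "az": 0, "fingers": 0.64}, {"tx": 0, "ty": 0, "tz": 0, "ax": 0, "ay": 0, "az": 0, "fingers": 0.64}]' --grip_force 7

```text
clock: 13.85
eef_pos: [0.5855, -0.1556, 0.099]
tcp_rot: [0.0, 0.996, 0.092, -0.0]
contact_force: [1.6, -5.4, -2.1]
opening: 0.0325
```

```bash
python3 jaw.py
```

```text
[ 0.5855 -0.1556  0.099 ] 0.0325252176035909 [ 1.6319 -5.3508 -2.1115] 13.85
top cheese 240 [0.0974 0.1254 0.1546]
top jaw 24 [0.0793 0.0837 0.0881]
top green 23 [0.0522 0.0589 0.9917]
top red 11 [0.067  0.0701 0.0733]
top dark 0 
side cheese 162 [0.0885 0.1227 0.1533]
side jaw 48 [0.0463 0.0792 0.0877]
side green 52 [0.0539 0.9834 1.0038]
side red 2 [0.0696 0.0697 0.0698]
side dark 11 [0.0363 0.0436 0.0515]
```

About 20 mm gained, and roughly 6 mm remains before contact. On stroke 3 I'll close in small steps and re-centre by 1 mm.

play_rows --deltas '[{"tx": 0, "ty": 0, "tz": 0, "ax": 0, "ay": 0, "az": 0, "fingers": 0.3}, {"tx": 0, "ty": 0.001, "tz": 0, "ax": 0, "ay": 0, "az": 0, "fingers": 0.22}, {"tx": 0, "ty": 0, "tz": 0, "ax": 0, "ay": 0, "az": 0, "fingers": 0.22}, {"tx": 0, "ty": 0, "tz": 0, "ax": 0, "ay": 0, "az": 0, "fingers": 0.22}, {"tx": 0, "ty": 0, "tz": 0, "ax": 0, "ay": 0, "az": 0, "fingers": 0.22}]'

```text
clock: 14.45
eef_pos: [0.5855, -0.1556, 0.0991]
tcp_rot: [-0.0, 0.996, 0.092, -0.0]
contact_force: [0.1, -0.2, -0.1]
opening: 0.0682
```

play_rows --deltas '[{"tx": 0, "ty": 0, "tz": 0, "ax": 0, "ay": 0, "az": 0, "fingers": 0.3}, {"tx": 0, "ty": 0, "tz": 0, "ax": 0, "ay": 0, "az": 0, "fingers": 0.35}, {"tx": 0, "ty": 0, "tz": 0, "ax": 0, "ay": 0, "az": 0, "fingers": 0.4}, {"tx": 0, "ty": 0, "tz": 0, "ax": 0, "ay": 0, "az": 0, "fingers": 0.43}, {"tx": 0, "ty": 0, "tz": 0, "ax": 0, "ay": 0, "az": 0, "fingers": 0.43}]' --grip_force 9

```text
clock: 14.95
eef_pos: [0.5855, -0.1557, 0.0991]
tcp_rot: [-0.0, 0.996, 0.092, -0.0]
contact_force: [0.3, 1.6, 0.3]
opening: 0.0503
```

```bash
python3 jaw.py
```

```text
[ 0.5855 -0.1557  0.0991] 0.05025900368970376 [0.2963 1.5521 0.2818] 14.95
top cheese 234 [0.0977 0.1258 0.1545]
top jaw 23 [0.0859 0.0902 0.0946]
top green 20 [0.0587 0.0659 0.9907]
top red 10 [0.073  0.0759 0.0788]
top dark 0 
side cheese 147 [0.0726 0.125  0.1541]
side jaw 52 [0.0533 0.084  0.0968]
side green 46 [0.9735 0.9822 1.0093]
side red 2 [0.074  0.0752 0.0764]
side dark 13 [0.0394 0.05   0.0549]
```

play_rows --deltas '[{"tx": 0, "ty": 0, "tz": 0, "ax": 0, "ay": 0, "az": 0, "fingers": 0.46}, {"tx": 0, "ty": 0, "tz": 0, "ax": 0, "ay": 0, "az": 0, "fingers": 0.48}, {"tx": 0, "ty": 0, "tz": 0, "ax": 0, "ay": 0, "az": 0, "fingers": 0.5}, {"tx": 0, "ty": 0, "tz": 0, "ax": 0, "ay": 0, "az": 0, "fingers": 0.53}, {"tx": 0, "ty": 0, "tz": 0, "ax": 0, "ay": 0, "az": 0, "fingers": 0.53}]' --grip_force 10

```text
clock: 15.55
eef_pos: [0.5855, -0.1558, 0.0991]
tcp_rot: [-0.0, 0.996, 0.092, -0.0]
contact_force: [-1.8, 2.8, 0.9]
opening: 0.0415
```

```bash
cat > pic.py <<'E'
import sys
from h import *
a,d=snap('top');b,_=snap('side')
f=lambda x:cv2.resize(x[...,::-1],(400,500),interpolation=cv2.INTER_CUBIC)
cv2.imwrite(f'pics/{sys.argv[1]}.png',np.hstack([f(a[170:220,280:320]),f(b[180:240,310:358])]))
E
python3 jaw.py; python3 pic.py c4
```

```text
[ 0.5855 -0.1558  0.0991] 0.04154823492465443 [-1.8095  2.849   0.8615] 15.55
top cheese 243 [0.0973 0.1257 0.1545]
top jaw 21 [0.0859 0.0899 0.0942]
top green 20 [0.0621 0.0687 0.9897]
top red 11 [0.073  0.0762 0.0799]
top dark 0 
side cheese 146 [0.0712 0.1262 0.1527]
side jaw 48 [0.0571 0.0841 0.0939]
side green 44 [0.9709 0.9831 1.0034]
side red 1 [0.0741 0.0741 0.0741]
side dark 17 [0.0369 0.0497 0.0628]
```

View pics/c4.png

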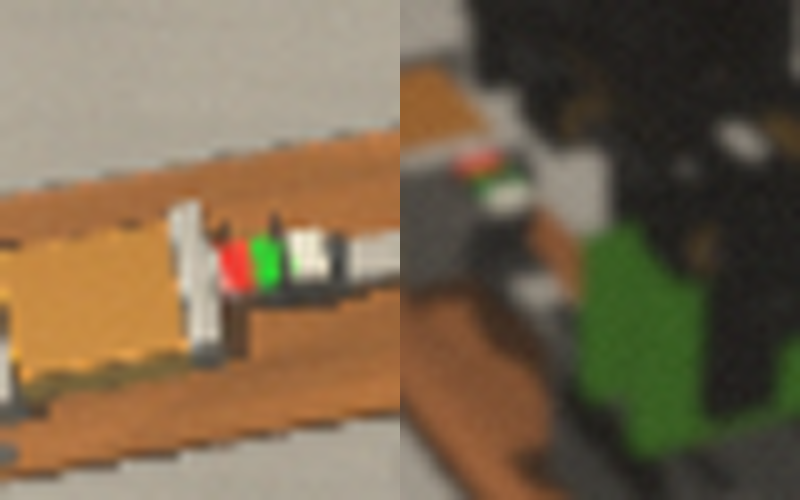

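The jaw is on the cheese, and the pointer (dark bar, top crop 283,262) is at the white/green edge, about 5 mm. I'll squeeze roughly 4–5 mm more. The handles' end stop limits what's left to under 6 mm, so red is out of reach.

play_rows --deltas '[{"tx": 0, "ty": 0, "tz": 0, "ax": 0, "ay": 0, "az": 0, "fingers": 0.55}, {"tx": 0, "ty": 0, "tz": 0, "ax": 0, "ay": 0, "az": 0, "fingers": 0.57}, {"tx": 0, "ty": 0, "tz": 0, "ax": 0, "ay": 0, "az": 0, "fingers": 0.59}, {"tx": 0, "ty": 0, "tz": 0, "ax": 0, "ay": 0, "az": 0, "fingers": 0.61}, {"tx": 0, "ty": 0, "tz": 0, "ax": 0, "ay": 0, "az": 0, "fingers": 0.61}]' --grip_force 14

```text
clock: 16.25
eef_pos: [0.5856, -0.1558, 0.0991]
tcp_rot: [-0.0, 0.996, 0.092, -0.0]
contact_force: [-2.1, 5.7, -0.5]
opening: 0.0346
```

play_rows --deltas '[{"tx": 0, "ty": 0, "tz": 0, "ax": 0, "ay": 0, "az": 0, "fingers": 0.61}, {"tx": 0, "ty": 0, "tz": 0, "ax": 0, "ay": 0, "az": 0, "fingers": 0.61}, {"tx": 0, "ty": 0, "tz": 0, "ax": 0, "ay": 0, "az": 0, "fingers": 0.61}, {"tx": 0, "ty": 0, "tz": 0, "ax": 0, "ay": 0, "az": 0, "fingers": 0.61}, {"tx": 0, "ty": 0, "tz": 0, "ax": 0, "ay": 0, "az": 0, "fingers": 0.61}]'

```text
clock: 16.75
eef_pos: [0.5856, -0.1558, 0.0991]
tcp_rot: [-0.0, 0.996, 0.092, -0.0]
contact_force: [-2.6, 4.6, 1.3]
opening: 0.0338
```

```bash
python3 jaw.py; python3 pic.py c5
```

```text
[ 0.5856 -0.1558  0.0991] 0.033818123808318785 [-2.6412  4.5941  1.2991] 16.75
top cheese 234 [0.0974 0.1254 0.1545]
top jaw 21 [0.0859 0.0899 0.0942]
top green 17 [0.0586 0.0668 0.9924]
top red 9 [0.073  0.0762 0.0788]
top dark 0 
side cheese 147 [0.0996 0.1271 0.1549]
side jaw 45 [0.0622 0.0848 0.0925]
side green 43 [0.968  0.9836 1.0012]
side red 7 [0.066  0.0733 0.0755]
side dark 17 [0.0394 0.0492 0.063 ]
```

View pics/c5.png

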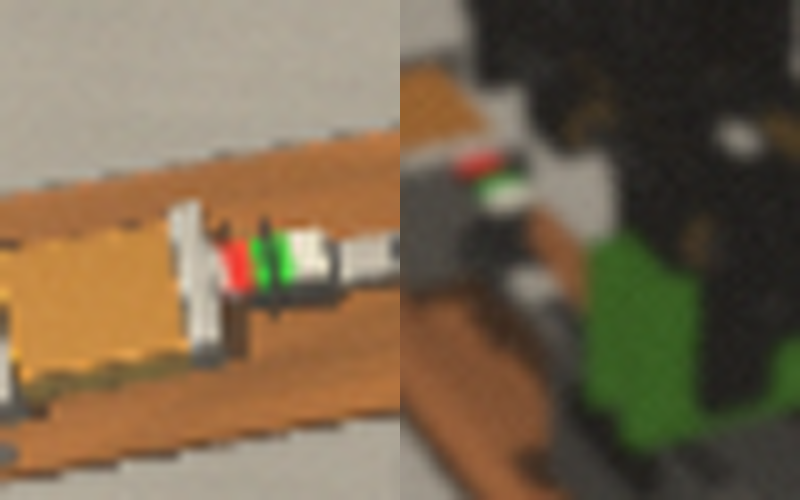

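The pointer now lies mid-green (top crop 270,262), with green on both sides. The jaw is on the cheese and the cheese is against the stop. Handing in.

```bash
python3 -c "
from workcell import robot
o=robot.observe();print(o['opening'],o['clock'],o['contact_force']);print(robot.finish_job())"
```

```text
0.03449909614296705 16.95 [-0.8323643   4.5809965   1.13396551]
the job is handed in; nothing more can be done
None
```

The job is handed in at 16.95 s, with the handles still held squeezed and the pointer in the middle of the green band. No verdict came back.

- **Cheese:** I picked the smaller orange block, put it on the board in line with the bar and pushed it against the stop until I felt 15 N, then let go. The depth readings afterwards put it at about 95–155 mm along the holder, with the stop face at 155 mm.
- **Pumping:** Three strokes brought the jaw onto the cheese. The third was done in small steps: the pointer first showed at the white/green edge, and a bit more squeeze took it to mid-green.
- **Last checks:** In the last top view there is green on both sides of the pointer. The opening was about 34 mm, and side force on the gripper was about 5 N.
- **Weak spots:** The depth script never picked out the pointer in the top view, so I judged the gauge by eye there. The side view was too blurred to confirm it. The two cameras also disagreed by up to 4 mm on where the holder is, so I used a middle value.

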